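# Start the tea-cake press with its key

## Task

The tea-cake press has stalled; its red-headed key still stands at run. Turn the red-headed key clockwise as far as it goes to start, hold it there for a good second, then let it go so that it goes back to run. Leave the blue-headed key, which belongs to the dehumidifier, as it is.

Things in the scene. Friction and masses are not known exactly. Their poses are not given: they have to be found in the camera images.
- red_key (a joint): turn of the red-headed key, rad: 0 at run (its rest, on the green mark), growing clockwise seen from above; the hard stop at 1.0 (57 degrees, on the yellow mark) is start. A spring pulls it back to 0 as soon as it is let go (about 0.05 N m at run, 0.2 N m at start).
- red_key_bow (a point): centre of the red plastic head of the key that starts the tea-cake press: a plate 34 mm wide (its x), 10 thick (its y), 32 tall (z up), 95 above the table, on the key's vertical axis. Axes turn with the key; at run x points to the green mark, within 40 degrees of world +x. Fixed grey console under it: 110 x 110, 55 high, red stripe; lock 32 across, 13 high on it.
- blue_key (a joint): turn of the blue-headed key, rad: 0 at run (its rest, on the green mark), growing clockwise seen from above; the hard stop at 1.0 (57 degrees, on the yellow mark) is start. A spring pulls it back to 0 as soon as it is let go (about 0.05 N m at run, 0.2 N m at start).
- blue_key_bow (a point): centre of the blue plastic head of the key that starts the dehumidifier: a plate 34 mm wide (its x), 10 thick (its y), 32 tall (z up), 95 above the table, on the key's vertical axis. Axes turn with the key; at run x points to the green mark, within 40 degrees of world +x. Fixed grey console under it: 110 x 110, 55 high, blue stripe; lock 32 across, 13 high on it.
Things that resemble listed ones, but are neither listed nor needed, are in the scene too. What is shaped like the part that bears red_key but orange or pink is not meant. What is shaped like the part that bears blue_key but brown is not meant.

How it is judged:
On the way:
1. the red-headed key is turned to start (0.8 rad or more) and held there for 0.7 s (value of joint red_key above 0.8 rad), for 0.7 s.
At the end, for the whole second after the job is handed in: After having been held at start, the red-headed key is back at run (within 0.15 rad); the blue-headed key stands at run (within 0.15 rad) (value of joint each of red_key, blue_key below 0.15 rad); the robot touches nothing.
It fails at once if the blue-headed key is turned more than 0.25 rad from run (value of joint blue_key above 0.25 rad).
It also fails if it takes over 32 s, if anything falls off the work surface, if the arm or the gripper's body presses on something with over 40 N, if the wrist force passes 120 N, or if a joint passes its speed limit or range.

## Robot

A 6-joint arm with a two-finger parallel gripper is mounted at the origin on the work surface. World frame = base frame: x ahead of the robot, y to its left, z up, the work surface at z = 0. Lengths are in m, angles in rad, forces in N, time in s.
With the tool pointing down it reaches from about 0.4 to 0.925 m from the base axis. Payload 3.4 kg.
Tool frame: the origin (TCP) lies at the very end of the fingers, on their centre line; the grasp point (between the pads) lies 19 mm behind it; z points along the fingers, y is the line along which they close (so a half turn about z gives the same grasp; the last joint's range is limited). The gripper opens to 85 mm and grips with 20 to 120 N. Pads are 22 mm wide; open, the fingers measure 114 mm over their backs; the gripper's body (76 mm by 85 mm) begins 54 mm behind the grasp point. The pads swing forward as they close: fully open they stand 13 mm farther back than shut.
Start: joints at [-1.371, 0.307, 1.506, -0, 1.328, -0.073], TCP at [0.155, -0.554, 0.231] pointing down, gripper open.
Joint ranges: [-3.12, 3.12], [-1.05, 2.28], [0.14, 2.33], [-1.42, 4.57], [0.1, 2.73], [-2.68, 2.68]. Speed limits (rad/s): [2.57, 2.57, 3.14, 3.14, 3.14, 3.14].

## Interface

Orientations are given as a unit quaternion [x, y, z, w].
In Python, from workcell import env gives the robot as it stands.
- The arm moves only by the tool apply_moves, never from a script. Its arguments are lists of equal length, an entry for each row: "delta_pos": the shift along the tool's x, y, z in cm, a list of three; "twist": the turn, a rotation vector about the tool's x, y, z in rad, a list of three; "jaw": the closure in counts, from 0 (fully open) to 255 (shut). In form: {"delta_pos": [[dx, dy, dz], ...], "twist": [[ax, ay, az], ...], "jaw": [jaw, ...]}. A call has 1 to 12 rows; each row is the pose to reach, as a shift and turn from the pose commanded when the call began, along the tool's axes at that moment; what a row does not reach only later rows make up. A row lasts 1/12 s, in which the tool goes at most 41.7 mm and 7.16 degrees, less where a joint would pass 70% of its speed; a pose out of reach is approached as far as the arm can. A call with a gripper value outside its range is refused whole. The fingers move at their own pace and stop on an object; "grip_force" is the grip in N (left out, the last holds). Time passes only in rows, so rows that repeat a pose let the fingers close. It gives the time, the measured TCP pose, the force, the opening and the grip force at its end, in the units of the state.
- env.state(): the state, without advancing time (a new reading comes with each control period).
- env.get_image(name): name is "scene" or "top" or "wrist"; returns a dict with "image" (420x560x3 uint8, red, green, blue), "camera_matrix" (3x3 intrinsics, pixels), "extrinsics" (4x4, takes a point from camera to world coordinates). Camera axes: x right, y up, looking along -z (the intrinsics and any distortion apply to the point x, -y, -z); pixel columns grow to the right and rows downward; lengths in m; the calibration is good to about 2 mm. A picture is of the moment at which its call begins. There is no depth.
- env.sign_off(): hands the job in; it is judged then, once.
Trained networks look in the newest picture that a camera, given by its name, has taken for a name from the list of things; names that differ only in an ending like _2 or _b are one class to them, and where a whole thing is asked for, a point or a joint stands for the part that bears it (a point fixed in the world has none). Each returns a list of dicts, best first, with "confidence" (0 to 1); they miss things now and then, are a little off and sometimes report something else, mostly with a low value. They report only what shows in the picture. A call takes as long as a camera call. They do not tell look-alikes from the thing itself.
- env.boxes_of(camera, label): "extent" ([centre column, centre row, width, height] in pixels, round what is visible of it).
- env.tip_of(camera, label): "location" ([column, row] in pixels: a listed point, or the origin of a listed thing).
The state is a dict: "time_s": time; "qpos": joint angles; "dq": joint speeds; "effort": joint torques, N m; "eef_pos": TCP position; "tcp_rot": TCP orientation; "force": force on the tool from outside, world axes, zero at the start; "ft_torque": the same for the moment, N m; "width": finger opening in m; "finger_force": force on a finger pad.
Only numpy, scipy, OpenCV 4.12 (cv2) and the standard library are available. Lean on these libraries where they do the work, as an engineer would, in place of code of your own. Each camera call takes 0.05 s, during which the arm holds its last target. There are 200 camera calls.

## Working session

There is one attempt and no reset: what is moved stays moved. The work goes in short steps, Python scripts to look and compute and a tool call to move; the robot and the scene stay as the last step left them, time stands still between calls to the robot, and variables do not carry over. Pictures are saved under pics/ and viewed, at most 10 in all, crops included, and the job is handed in when it is done.

Besides the shell and the picture viewer there is one more tool, called after ">>>" by a JSON object that holds its "fn" and its "kwargs". apply_moves: Moves the arm, as the interface text tells. Its arguments: {"type":"object","properties":{"delta_pos":{"type":"array"},"twist":{"type":"array"},"jaw":{"type":"array"},"grip_force":{"type":"number"}},"required":["delta_pos","twist","jaw"]}

```bash
mkdir -p pics
cat > h.py <<'E'
import numpy as np, cv2
from workcell import env
def ray(im,px):
    K=np.array(im["camera_matrix"]);E=np.array(im["extrinsics"])
    d=np.linalg.inv(K)@[px[0],px[1],1.]; d=np.array([d[0],-d[1],-d[2]])
    return E[:3,3],E[:3,:3]@d
def at_z(im,px,z):
    o,d=ray(im,px); return o+d*(z-o[2])/d[2]
def save(im,n): cv2.imwrite(f"pics/{n}.png",cv2.cvtColor(im["image"],cv2.COLOR_RGB2BGR))
E
python3 - <<'E'
from h import *
s=env.state();print(s["eef_pos"],s["tcp_rot"],s["time_s"])
ims=[]
for c in["scene","top"]:
    im=env.get_image(c);ims.append(im["image"])
    for l in["red_key_bow","blue_key_bow"]:
        for r in env.tip_of(c,l): print(c,l,np.round(r["location"]),round(r["confidence"],2),at_z(im,r["location"],.095).round(3))
    save({"image":im["image"]},c)
E
```

```text
[ 0.15528728 -0.55291468  0.23038566] [ 9.90648544e-01  1.36434660e-01 -7.69713203e-05 -1.02010349e-03] 0.0
scene red_key_bow [343. 168.] 0.64 [0.319 0.162 0.095]
scene red_key_bow [361. 200.] 0.57 [0.475 0.182 0.095]
scene red_key_bow [433. 238.] 0.51 [0.631 0.311 0.095]
scene blue_key_bow [159. 205.] 0.57 [ 0.471 -0.319  0.095]
scene blue_key_bow [232. 201.] 0.5 [ 0.461 -0.139  0.095]
top red_key_bow [219. 274.] 0.68 [0.31  0.167 0.095]
top red_key_bow [218. 203.] 0.66 [0.488 0.168 0.095]
top red_key_bow [165. 152.] 0.46 [0.621 0.301 0.095]
top blue_key_bow [417. 204.] 0.63 [ 0.473 -0.329  0.095]
top blue_key_bow [341. 211.] 0.61 [ 0.46  -0.139  0.095]
```

View pics/scene.png

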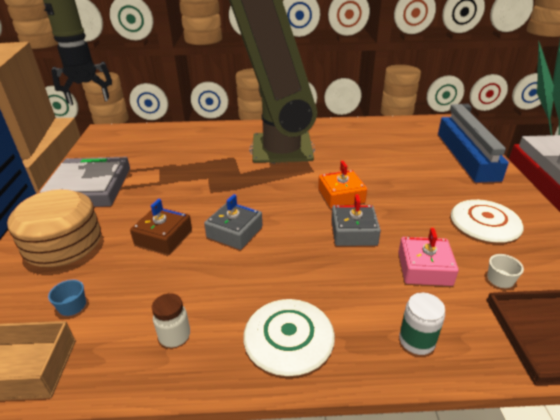

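View pics/top.png

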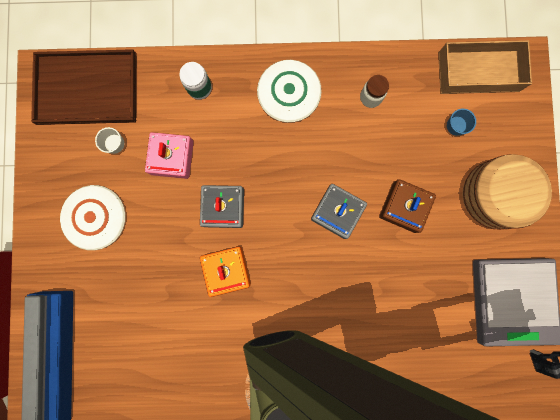

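The red-key candidates in the top view are grey console (218,203), orange console (219,274) and pink console (165,152). The grey one is meant. The blue key is the grey console at (341,211), and brown (417,204) is a look-alike. Next is a close crop of the grey red-key console.

Run:
```python
from h import *
from scipy.spatial.transform import Rotation as R
im=env.get_image("top")
c=im["image"][175:235,185:255]
save({"image":cv2.resize(c,None,fx=8,fy=8,interpolation=cv2.INTER_CUBIC)},"crop1")
s=env.state();r=R.from_quat(s["tcp_rot"]);print(r.as_matrix().round(3))
for t in [(.4,-.35,.23),(.487,.0,.23),(.487,.168,.23)]:
    print((r.inv().apply(np.array(t)-s["eef_pos"])*100).round(1))
hsv=cv2.cvtColor(im["image"],cv2.COLOR_RGB2HSV)[175:235,185:255]
for n,lo,hi in[("green",(45,80,60),(85,255,255)),("yellow",(22,120,120),(35,255,255))]:
    y,x=np.nonzero(cv2.inRange(hsv,lo,hi)); print(n,len(x), at_z(im,(x.mean()+185,y.mean()+175),.06).round(4) if len(x) else 0)
```

```text
[[ 0.963  0.27  -0.   ]
 [ 0.27  -0.963  0.001]
 [ 0.    -0.001 -1.   ]]
[ 29.  -13.    0.1]
[ 46.9 -44.3   0.1]
[ 51.4 -60.5   0.1]
green 10 [0.5137 0.1673 0.06  ]
yellow 25 [0.4923 0.1523 0.06  ]
```

View pics/crop1.png

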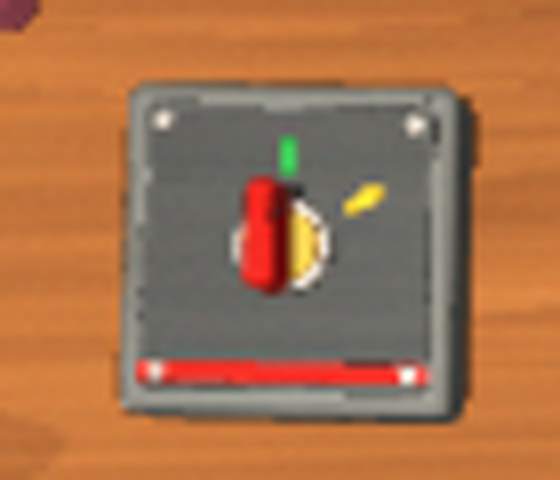

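The crop shows a grey console with a red stripe. The red bow, near crop (265,235), lines up with the green mark at (288,155), and the yellow mark is at (365,198). So this is the right one. I approach with the tool half-turned (yaw about π), which keeps the wrist joint in range.

>>> {"fn": "apply_moves", "kwargs": {"delta_pos": [[4,-2,0],[8,-4,0],[12,-6,0],[16,-7.5,0],[20,-9,0],[24,-11,0],[28,-13,0],[30,-16,0],[32,-19,0],[34,-22,0],[36,-25,0],[38,-28,0]], "twist": [[0,0,-0.12],[0,0,-0.24],[0,0,-0.36],[0,0,-0.48],[0,0,-0.6],[0,0,-0.72],[0,0,-0.84],[0,0,-0.96],[0,0,-1.08],[0,0,-1.2],[0,0,-1.32],[0,0,-1.44]], "jaw": [0,0,0,0,0,0,0,0,0,0,0,0]}}

```text
time_s: 1.35
eef_pos: [0.4459, -0.1793, 0.2314]
tcp_rot: [0.652, 0.758, 0.0, 0.0]
force: [1.2, 0.2, -0.0]
width: 0.0857
finger_force: 0.0
```

```bash
cat > go.py <<'E'
from h import *
from scipy.spatial.transform import Rotation as R
import sys
def go(t,yaw=None):
    s=env.state();r=R.from_quat(s["tcp_rot"]);m=r.as_matrix()
    cy=np.arctan2(m[1,0],m[0,0])
    print("t",s["time_s"],"tcp",np.round(s["eef_pos"],4),"yaw",round(cy,3),"q",np.round(s["qpos"],2),"delta cm",(r.inv().apply(np.array(t)-s["eef_pos"])*100).round(2),"tilt",m[:,2].round(3))
    if yaw is not None: print("twist",round(((cy-yaw)+np.pi)%(2*np.pi)-np.pi,3))
E
python3 -c "
from go import *
go((.485,.168,.2),3.14)"
```

```text
t 1.35 tcp [ 0.4459 -0.1793  0.2314] yaw 1.72 q [-0.47  0.17  1.69  0.    1.27 -0.62] delta cm [33.76  9.03  3.14] tilt [ 0. -0. -1.]
twist -1.42
```

>>> {"fn": "apply_moves", "kwargs": {"delta_pos": [[3,0.8,0.3],[6,1.6,0.6],[9,2.4,0.9],[12,3.2,1.2],[15,4,1.5],[18,4.8,1.8],[21,5.6,2.1],[24,6.4,2.4],[27,7.2,2.7],[30,8,3],[33.8,9,3.1],[33.8,9,3.1]], "twist": [[0,0,-0.12],[0,0,-0.24],[0,0,-0.36],[0,0,-0.48],[0,0,-0.6],[0,0,-0.72],[0,0,-0.84],[0,0,-0.96],[0,0,-1.08],[0,0,-1.2],[0,0,-1.32],[0,0,-1.42]], "jaw": [0,0,0,0,0,0,0,0,0,0,0,0]}}

```text
time_s: 2.35
eef_pos: [0.4875, 0.1724, 0.2003]
tcp_rot: [-0.001, 1.0, 0.002, 0.001]
force: [0.4, 0.6, 0.0]
width: 0.0851
finger_force: 0.0
```

Run:
```python
from go import *
go((.485,.168,.2),3.14)
im=env.get_image("wrist");save(im,"w1")
for r in env.tip_of("wrist","red_key_bow"): print(np.round(r["location"]),round(r["confidence"],2),at_z(im,r["location"],.095).round(4))
hsv=cv2.cvtColor(im["image"],cv2.COLOR_RGB2HSV)
for n,lo,hi,z in[("green",(45,80,60),(85,255,255),.056),("yellow",(22,120,120),(35,255,255),.056),("red",(0,170,80),(4,255,255),.111)]:
    N,L,S,C=cv2.connectedComponentsWithStats(cv2.inRange(hsv,lo,hi))
    for i in range(1,N):
        if S[i,4]>60: print(n,S[i],C[i].round(1),at_z(im,C[i],z).round(4))
```

```text
t 2.35 tcp [0.4875 0.1724 0.2003] yaw -3.139 q [ 0.26  0.25  1.67  0.    1.21 -1.32] delta cm [ 0.25 -0.44  0.03] tilt [ 0.002  0.004 -1.   ]
twist 0.004
[273. 206.] 0.65 [0.4845 0.1669 0.095 ]
yellow [238 205  14  10  66] [244.4 209.3] [0.4991 0.1421 0.056 ]
red [289 140  28   8 170] [302.4 143.4] [0.4375 0.1862 0.111 ]
red [267 181  15  53 660] [273.9 207. ] [0.4801 0.1677 0.111 ]
red [435 298  39   7 133] [454.4 300.8] [0.5528 0.301  0.111 ]
```

View pics/w1.png

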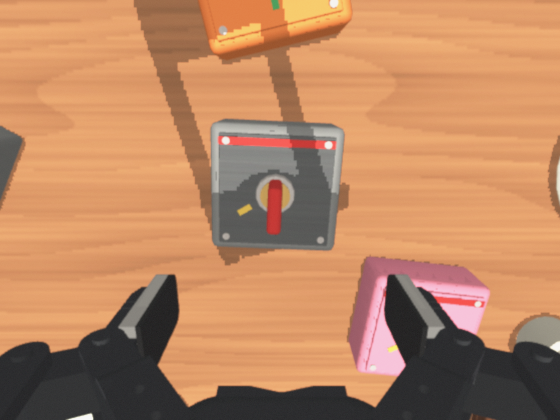

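The wrist view shows the red bow at (274,207), lined up away from the stripe, and the yellow mark at (244,209) puts green at about −3°. The jaws straddle the key along y. I settle above it and read the pose.

>>> {"fn": "apply_moves", "kwargs": {"delta_pos": [[0,0,4],[0,0,4],[0,0,4]], "twist": [[0,0,0.04],[0,0,0.04],[0,0,0.04]], "jaw": [0,0,0], "grip_force": 60}}

```text
time_s: 2.7
eef_pos: [0.4843, 0.1646, 0.159]
tcp_rot: [0.025, 1.0, -0.001, -0.003]
force: [0.1, -0.1, 1.1]
width: 0.0852
finger_force: 0.0
```

Run:
```python
from go import *
im=env.get_image("wrist");t=env.get_image("top")
for c,i in(("wrist",im),("top",t)):
  for r in env.tip_of(c,"red_key_bow"): print(np.round(r["location"]),round(r["confidence"],2),at_z(i,r["location"],.095).round(4))
hsv=cv2.cvtColor(im["image"],cv2.COLOR_RGB2HSV)
for n,lo,hi,z in[("green",(45,80,60),(85,255,255),.056),("yellow",(22,120,120),(35,255,255),.056)]:
    N,L,S,C=cv2.connectedComponentsWithStats(cv2.inRange(hsv,lo,hi))
    for i in range(1,N):
        if S[i,4]>40: print(n,S[i],at_z(im,C[i],z).round(4))
go((.4845,.167,.08),3.10)
```

```text
[285. 231.] 0.73 [0.4846 0.1669 0.095 ]
[490. 402.] 0.52 [0.6235 0.3089 0.095 ]
[162. 151.] 0.44 [0.6241 0.3088 0.095 ]
yellow [244 227  16  12  93] [0.499  0.1418 0.056 ]
t 2.9 tcp [0.4877 0.1657 0.1618] yaw 3.092 q [ 0.25  0.29  1.73 -0.    1.12 -1.28] delta cm [0.34 0.11 8.18] tilt [ 0.003  0.001 -1.   ]
twist -0.008
```

>>> {"fn": "apply_moves", "kwargs": {"delta_pos": [[0.2,0,2],[0.2,0,4],[0.2,0,6],[0.2,0,8],[0.2,0,8],[0.2,0,8]], "twist": [[0,0,0],[0,0,0],[0,0,0],[0,0,0],[0,0,0],[0,0,0]], "jaw": [0,0,0,0,0,0]}}

```text
time_s: 3.4
eef_pos: [0.4845, 0.1659, 0.0806]
tcp_rot: [0.024, 1.0, -0.0, -0.0]
force: [0.1, -0.8, -0.3]
width: 0.0849
finger_force: 0.0
```

Run:
```python
from go import *
for k in range(3):
    im=env.get_image("wrist");go((.4845,.167,.08),3.10)
save(im,"w2")
```

```text
t 3.45 tcp [0.4854 0.1662 0.0814] yaw 3.093 q [ 0.25  0.39  1.83 -0.    0.92 -1.27] delta cm [0.1  0.08 0.14] tilt [ 0.001  0.    -1.   ]
twist -0.007
t 3.5 tcp [0.4859 0.1664 0.0818] yaw 3.093 q [ 0.25  0.39  1.83  0.    0.92 -1.27] delta cm [0.14 0.05 0.18] tilt [ 0.003  0.001 -1.   ]
twist -0.007
t 3.55 tcp [0.486  0.1665 0.082 ] yaw 3.094 q [ 0.25  0.39  1.83 -0.    0.92 -1.28] delta cm [0.15 0.05 0.2 ] tilt [ 0.003  0.001 -1.   ]
twist -0.006
```

View pics/w2.png

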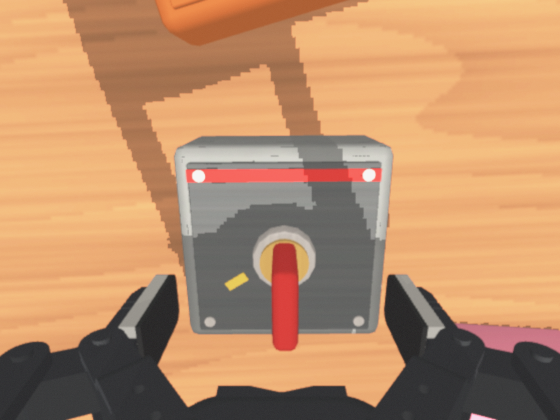

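The red bow at (285,297) is centred between the fingers and parallel to the pads, so I close.

>>> {"fn": "apply_moves", "kwargs": {"delta_pos": [[0.1,0,0],[0.1,0,0],[0.1,0,0],[0.1,0,0],[0.1,0,0],[0.1,0,0],[0.1,0,0],[0.1,0,0],[0.1,0,0],[0.1,0,0],[0.1,0,0],[0.1,0,0]], "twist": [[0,0,0],[0,0,0],[0,0,0],[0,0,0],[0,0,0],[0,0,0],[0,0,0],[0,0,0],[0,0,0],[0,0,0],[0,0,0],[0,0,0]], "jaw": [120,180,255,255,255,255,255,255,255,255,255,255], "grip_force": 60}}

```text
time_s: 4.55
eef_pos: [0.4836, 0.1675, 0.0806]
tcp_rot: [0.024, 1.0, 0.001, 0.0]
force: [-1.7, 4.5, 2.7]
width: 0.0091
finger_force: 59.6
```

>>> {"fn": "apply_moves", "kwargs": {"delta_pos": [[0,0,0],[0,0,0],[0,0,0],[0,0,0],[0,0,0],[0,0,0],[0,0,0],[0,0,0],[0,0,0],[0,0,0],[0,0,0],[0,0,0]], "twist": [[0,0,0.08],[0,0,0.16],[0,0,0.24],[0,0,0.32],[0,0,0.4],[0,0,0.48],[0,0,0.56],[0,0,0.64],[0,0,0.72],[0,0,0.8],[0,0,0.88],[0,0,0.95]], "jaw": [255,255,255,255,255,255,255,255,255,255,255,255]}}

```text
time_s: 5.55
eef_pos: [0.4844, 0.1691, 0.0806]
tcp_rot: [0.48, 0.877, 0.003, -0.0]
force: [0.3, 10.5, -0.3]
width: 0.0096
finger_force: 59.2
```

Run:
```python
from go import *
im=env.get_image("wrist");go((.4845,.167,.08),2.1);save(im,"w3")
s=env.state();print(s["ft_torque"],s["force"],s["width"])
```

```text
t 5.6 tcp [0.4844 0.1691 0.0806] yaw 2.136 q [ 0.25  0.39  1.83  0.01  0.92 -0.32] delta cm [-0.18 -0.11  0.06] tilt [ 0.002  0.005 -1.   ]
twist 0.036
[1.53651261 0.14058282 0.22170847] [ 0.4693729  10.21424454  0.17780893] 0.009117372416308979
```

View pics/w3.png

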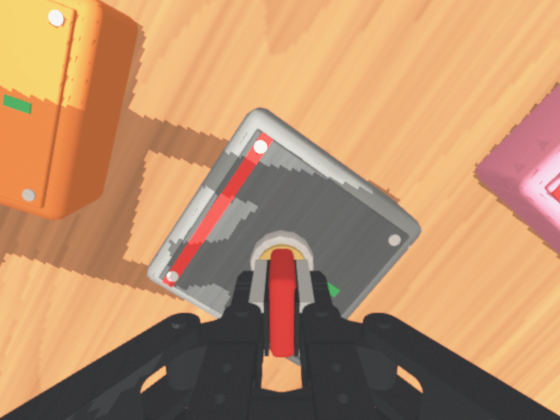

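The bow at (282,300) is still flat between the pads and has turned about 0.95 with them. I turn the last bit to the stop and hold.

>>> {"fn": "apply_moves", "kwargs": {"delta_pos": [[0,0,0],[0,0,0],[0,0,0],[0,0,0],[0,0,0],[0,0,0],[0,0,0],[0,0,0],[0,0,0],[0,0,0],[0,0,0],[0,0,0]], "twist": [[0,0,0.04],[0,0,0.07],[0,0,0.07],[0,0,0.07],[0,0,0.07],[0,0,0.07],[0,0,0.07],[0,0,0.07],[0,0,0.07],[0,0,0.07],[0,0,0.07],[0,0,0.07]], "jaw": [255,255,255,255,255,255,255,255,255,255,255,255]}}

```text
time_s: 6.6
eef_pos: [0.4845, 0.1692, 0.0806]
tcp_rot: [0.509, 0.861, 0.002, -0.0]
force: [0.0, 10.2, 0.2]
width: 0.0089
finger_force: 59.9
```

>>> {"fn": "apply_moves", "kwargs": {"delta_pos": [[0,0,0],[0,0,0],[0,0,0],[0,0,0],[0,0,0],[0,0,0]], "twist": [[0,0,0],[0,0,0],[0,0,0],[0,0,0],[0,0,0],[0,0,0]], "jaw": [255,255,255,255,255,255]}}

```text
time_s: 7.1
eef_pos: [0.4845, 0.1691, 0.0806]
tcp_rot: [0.509, 0.861, 0.002, -0.0]
force: [0.7, 10.4, -1.3]
width: 0.0092
finger_force: 59.9
```

Run:
```python
from go import *
go((.4845,.167,.08),2.1)
s=env.state();print(s["ft_torque"],s["force"],s["width"])
```

```text
t 7.1 tcp [0.4845 0.1691 0.0806] yaw 2.074 q [ 0.25  0.39  1.83  0.    0.92 -0.26] delta cm [-0.19 -0.11  0.06] tilt [ 0.002  0.004 -1.   ]
twist -0.026
[1.6560848  0.12772901 0.69379804] [ 0.70117373 10.43327109 -1.30564537] 0.009195113648945446
```

The moment rose to 0.69 N m, so the key is on the hard stop, and it has been held for over 1.5 s. I guide it back, open the jaws and lift.

>>> {"fn": "apply_moves", "kwargs": {"delta_pos": [[0,0,0],[0,0,0],[0,0,0],[0,0,0],[0,0,0],[0,0,0],[0,0,0],[0,0,0],[0,0,0],[0,0,0],[0,0,0],[0,0,0]], "twist": [[0,0,-0.09],[0,0,-0.18],[0,0,-0.27],[0,0,-0.36],[0,0,-0.45],[0,0,-0.54],[0,0,-0.63],[0,0,-0.72],[0,0,-0.81],[0,0,-0.9],[0,0,-0.98],[0,0,-0.98]], "jaw": [255,255,255,255,255,255,255,255,255,255,255,255]}}

```text
time_s: 8.1
eef_pos: [0.4836, 0.1676, 0.0806]
tcp_rot: [0.042, 0.999, 0.001, 0.0]
force: [-1.6, 5.4, 2.4]
width: 0.0093
finger_force: 59.6
```

>>> {"fn": "apply_moves", "kwargs": {"delta_pos": [[0,0,0],[0,0,0],[0,0,0],[0,0,0],[0,0,0],[0,0,0],[0,0,0],[0,0,-2],[0,0,-5],[0,0,-8],[0,0,-10],[0,0,-10]], "twist": [[0,0,0],[0,0,0],[0,0,0],[0,0,0],[0,0,0],[0,0,0],[0,0,0],[0,0,0],[0,0,0],[0,0,0],[0,0,0],[0,0,0]], "jaw": [0,0,0,0,0,0,0,0,0,0,0,0]}}

```text
time_s: 9.1
eef_pos: [0.4867, 0.167, 0.1849]
tcp_rot: [0.044, 0.999, 0.001, 0.004]
force: [-0.1, 0.0, -0.7]
width: 0.0852
finger_force: 0.0
```

Run:
```python
from go import *
im=env.get_image("wrist");go((.4845,.167,.18),3.1);save(im,"w4")
```

```text
t 9.15 tcp [0.4854 0.1667 0.1828] yaw 3.054 q [ 0.25  0.26  1.71 -0.    1.17 -1.23] delta cm [0.09 0.02 0.28] tilt [ 0.006  0.001 -1.   ]
twist -0.046
```

View pics/w4.png

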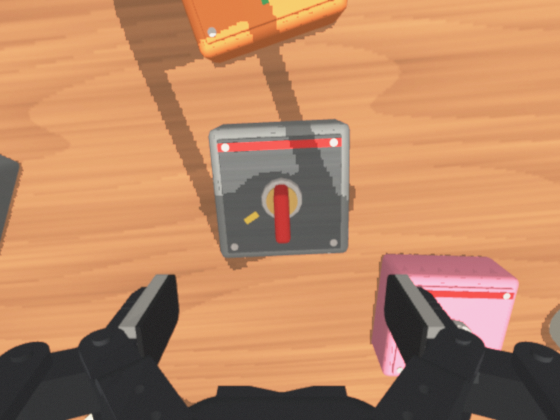

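The red key at (282,213) is back at run and square to the stripe, and the gripper is clear of everything. The blue key was never approached.

```bash
python3 -c "
from workcell import env
print(env.sign_off())"
```

```text
the job is handed in; nothing more can be done
None
```

I turned the red-headed key to its stop at start, held it there for over 1.5 s, and brought it back to run before letting go; I never went near the blue-headed key, and the job is handed in (the sign-off returned no verdict).

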